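# Release the larger ball from its feeder

## Task

Two printed ball feeders stand on the clock-maker's bench, each with a steel ball waiting behind a gate. On the feeder with the larger ball, press down the lever's finger pad with the fingertips so that the gate at its other end lifts and the ball rolls into the catch cup, then let the lever come back up. Touch neither ball and neither gate, pick nothing up, and leave the other feeder and the loose things on the bench alone.

Things in the scene. Friction and masses are not known exactly. Their poses are not given: they have to be found in the camera images.
- big_feeder: Feeder with the larger ball: white printed fixture fixed to the bench, base plate 300 x 100 x 6 mm. Origin: centre of the plate's underside; x points the way the ball rolls (pad, chute, cup), z up. Chute: 40 mm wide inside, centre line y = -18 mm, slopes down 10 degrees from x = -60 mm (floor 64 mm high) to a lip at x = 65 mm (floor 42 mm high), then the catch cup.
- big_lever (a joint): Rocking lever of the big_feeder (grey, 170 mm long beam beside the chute, 10 mm wide), in rad: 0 at rest with the gate down, grows as the pad end is pressed down, stops at 0.50. The gate clears the larger ball from about 0.4 rad on. A return spring brings it back: about 2 N on the pad starts it and 4 to 5 N holds it fully down.
- big_pad (a point): Centre of the top face of the big_feeder lever's finger pad, a flat grey plate 30 x 32 x 6 mm at the end away from the cup. At rest it is 97 mm above the bench, at feeder x = -125 mm, y = 20 mm; fully pressed it has gone down about 44 mm and 4 mm towards the cup, on an arc of 91 mm about the pivot. Axes at rest are the feeder's.
- big_pivot (a point): Middle of the lever's pivot pin, in a white fork 94 mm high: feeder x = -35 mm, y = 26 mm, height 85 mm; the pin runs along the feeder's y.
- big_gate (a point): Midway between the lower ends of the grey gate of the big_feeder, at the lever's other end, rigid with the lever: a cross bar over the chute, 80 mm beyond the pivot, with two prongs (5 mm wide, 16 mm apart, 34 mm down from the pivot's height) hanging in front of the ball, ending about 5 mm over the chute floor.
- big_cup (a point): Centre of the floor of the big_feeder's catch cup: feeder x = 108 mm, y = -16 mm, 6 mm above the bench (the larger ball's centre rests there 24 mm high). The cup is open on top, 72 mm long (feeder x) and 58 mm wide inside, walls 4 mm thick rising 34 to 54 mm above the bench.
- small_feeder: Feeder with the smaller ball, fixed to the bench: built exactly like big_feeder, same origin and axes. Either feeder may stand left or right.
- small_lever (a joint): Rocking lever of the small_feeder (grey, 170 mm long beam beside the chute, 10 mm wide), in rad: 0 at rest with the gate down, grows as the pad end is pressed down, stops at 0.50. The gate clears the larger ball from about 0.4 rad on. A return spring brings it back: about 2 N on the pad starts it and 4 to 5 N holds it fully down.
- small_pad (a point): Centre of the top face of the small_feeder lever's finger pad, a flat grey plate 30 x 32 x 6 mm at the end away from the cup. At rest it is 97 mm above the bench, at feeder x = -125 mm, y = 20 mm; fully pressed it has gone down about 44 mm and 4 mm towards the cup, on an arc of 91 mm about the pivot. Axes at rest are the feeder's.
- small_pivot (a point): Middle of the lever's pivot pin, in a white fork 94 mm high: feeder x = -35 mm, y = 26 mm, height 85 mm; the pin runs along the feeder's y.
- small_gate (a point): Midway between the lower ends of the grey gate of the small_feeder, at the lever's other end, rigid with the lever: a cross bar over the chute, 80 mm beyond the pivot, with two prongs (5 mm wide, 16 mm apart, 34 mm down from the pivot's height) hanging in front of the ball, ending about 5 mm over the chute floor.
- small_cup (a point): Centre of the floor of the small_feeder's catch cup: feeder x = 108 mm, y = -16 mm, 6 mm above the bench (the larger ball's centre rests there 24 mm high). The cup is open on top, 72 mm long (feeder x) and 58 mm wide inside, walls 4 mm thick rising 34 to 54 mm above the bench.
- big_ball_center (a point): Centre of the larger ball, polished steel, 36 mm diameter, about 190 g; waits in the chute behind the gate of big_feeder, centre about 68 mm above the bench.
- small_ball_center (a point): Centre of the smaller ball, polished steel, 16 mm diameter, about 17 g; waits in the chute behind the gate of small_feeder, centre about 56 mm above the bench. Stays there.
- bolt: Loose steel hex bolt standing on its 32 mm wide head between the feeders, 73 mm tall. Origin: centre of its underside.
- nut: Loose round steel collar nut, 40 mm across, 18 mm high, lying on the bench. Origin: centre of its underside.
- tape: Loose roll of grey tape lying flat, 90 mm across, 24 mm high. Origin: centre of its underside.
- big_ball: The larger ball itself (36 mm); it rolls, so use big_ball_center for its place.
- small_ball: The smaller ball itself (16 mm); it rolls, so use small_ball_center for its place.
Not all that is in view belongs to the job. Leave any yellow look-alike of the big_ball alone.

How it is judged:
By the outcome, as a careful person would: the job done as asked, in the order asked, and still so for the second after the job is handed in, with the robot touching nothing.
It also fails if it takes over 32 s, if anything falls off the work surface, if the arm or the gripper's body presses on something with over 40 N, if the wrist force passes 120 N, or if a joint passes its speed limit or range.

## Robot

A 6-joint arm with a two-finger parallel gripper is mounted at the origin on the work surface. World frame = base frame: x ahead of the robot, y to its left, z up, the work surface at z = 0. Lengths are in m, angles in degrees, forces in N, time in s.
With the tool pointing down it reaches from about 0.375 to 0.75 m from the base axis. Payload 9 kg.
Tool frame: the origin (TCP) lies between the finger pads; the fingertips stand 19 mm ahead of it and the grasp point (between the pads) is the TCP (arm.tcp_to_tips is the distance from the TCP to the fingertips, in m); z points along the fingers, y is the line along which they close (so a half turn about z gives the same grasp; the last joint's range is limited). The gripper opens to 85 mm and grips with 20 to 120 N. Pads are 22 mm wide; open, the fingers measure 114 mm over their backs; the gripper's body (76 mm by 85 mm) begins 54 mm behind the grasp point. The pads swing forward as they close: fully open they stand 13 mm farther back than shut.
Start: joints at [-86.958, 5.964, 5.575, 89.605, 0, 77.527], TCP at [0.161, -0.578, 0.25] pointing down, gripper open.
Joint ranges: [-171.21, 171.21], [-48.23, 106.86], [-62.78, 66.21], [-105.2, 120.99], [-86.42, 89.51], [-180, 180]. Speed limits (degrees/s): [127.2, 127.2, 147.25, 180, 180, 180].

## Interface

Orientations are given as a 3x3 rotation matrix whose columns are the frame's x, y, z axes.
In Python, from bench import arm, vision, finish_job gives the robot as it stands.
- The arm moves only by the tool jog_arm, never from a script. Its argument "motion" is a list that holds one entry, the list of rows, each a list of 7 numbers: the shift along the tool's x, y, z scaled (see below), then the turn, a rotation vector about the tool's x, y, z scaled (see below), then the finger opening in mm, from 0 to 85.4. In form: [[[x, y, z, wx, wy, wz, fingers], ...]]. A call has 1 to 5 rows; each row shifts and turns the commanded pose from where the row before left it, along the tool's axes as they then stand; what a row does not reach is not made up. The controller multiplies each number of a shift by 40 mm and each number of a turn by 0.12 rad. A row lasts 1/10 s, in which the tool goes at most 50 mm and 8.59 degrees, less where a joint would pass 70% of its speed; a pose out of reach is approached as far as the arm can. A call with a number of a shift or a turn outside -1 to 1 is refused whole. A call with a gripper value outside its range is refused whole. The fingers move at their own pace and stop on an object; "newtons" is the grip in N (left out, the last holds). Time passes only in rows, so rows that do not move let the fingers close. It gives the time, the measured TCP pose, the force, the opening and the grip force at its end, in the units of the state.
- arm.sense(): the state, without advancing time (a new reading comes with each control period).
- vision.read_camera(name): name is "scene" or "side" or "wrist"; returns a dict with "pixels" (384x512x3 uint8, blue, green, red), "intrinsics" (3x3 intrinsics, pixels), "R" (3x3) and "t" (3): a world point X has camera coordinates R X + t; the wrist camera has in their place "hand_eye" (4x4, takes a point from camera to tool coordinates, whose origin is the TCP and whose axes are the flange's). Camera axes: x right, y down, z forward; pixel columns grow to the right and rows downward; lengths in m; the calibration is good to about 2 mm. A picture is of the moment at which its call begins: read the wrist's pose just before it. There is no depth.
- finish_job(): hands the job in; it is judged then, once.
The state is a dict: "time": time; "q": joint angles; "qd": joint speeds; "effort": joint torques, N m; "position": TCP position; "ee_rot": TCP orientation; "force": force on the tool from outside, world axes, zero at the start; "moment": the same for the moment, N m; "finger_gap": finger opening in m; "grasp_force": force on a finger pad.
Only numpy, scipy, OpenCV 4.12 (cv2) and the standard library are available. Lean on these libraries where they do the work, as an engineer would, in place of code of your own. Each camera call takes 0.05 s, during which the arm holds its last target. There are 200 camera calls.

## Working session

There is one attempt and no reset: what is moved stays moved. The work goes in short steps, Python scripts to look and compute and a tool call to move; the robot and the scene stay as the last step left them, time stands still between calls to the robot, and variables do not carry over. Pictures are saved under pics/ and viewed, at most 10 in all, crops included, and the job is handed in when it is done.

Besides the shell and the picture viewer there is one more tool, called after "Request:" by a JSON object that holds its "fn" and its "kwargs", one argument or row to a line. jog_arm: Moves the arm, as the interface text tells. Shifts and turns lie within -1 to 1; 1 stands for 40 mm of shift or 0.12 rad of turn. Its arguments: {"type":"object","properties":{"motion":{"type":"array","items":{"type":"array","items":{"type":"array","items":{"type":"number"}}}},"newtons":{"type":"number"}},"required":["motion"]}

```bash
mkdir -p pics
python3 - <<'E'
from bench import arm, vision
import cv2,pickle,numpy as np
d={}
for n in("scene","side"):
    d[n]=vision.read_camera(n)
    c=d[n]; print(n,(-c["R"].T@c["t"]).round(3),c["intrinsics"].round(1).tolist())
    cv2.imwrite(f"pics/{n}.png",cv2.resize(c["pixels"],(800,600),interpolation=cv2.INTER_CUBIC))
pickle.dump(d,open("d.pkl","wb"))
s=arm.sense();print(s["position"],s["ee_rot"],s["finger_gap"],s["time"],arm.tcp_to_tips)
E
```

```text
scene [ 1.189 -0.371  1.052] [[391.1, 0.0, 251.1], [0.0, 391.1, 188.2], [0.0, 0.0, 1.0]]
side [0.502 0.788 0.907] [[413.0, 0.0, 254.8], [0.0, 413.0, 183.4], [0.0, 0.0, 1.0]]
[ 0.1604879  -0.57784325  0.24956603] [[ 9.63557932e-01  2.67499734e-01 -6.15148241e-05]
 [ 2.67499594e-01 -9.63557135e-01  1.27039763e-03]
 [ 2.80557980e-04 -1.24055690e-03 -9.99999191e-01]] 0.08530474792140642 0.1 0.019
```

View pics/scene.png

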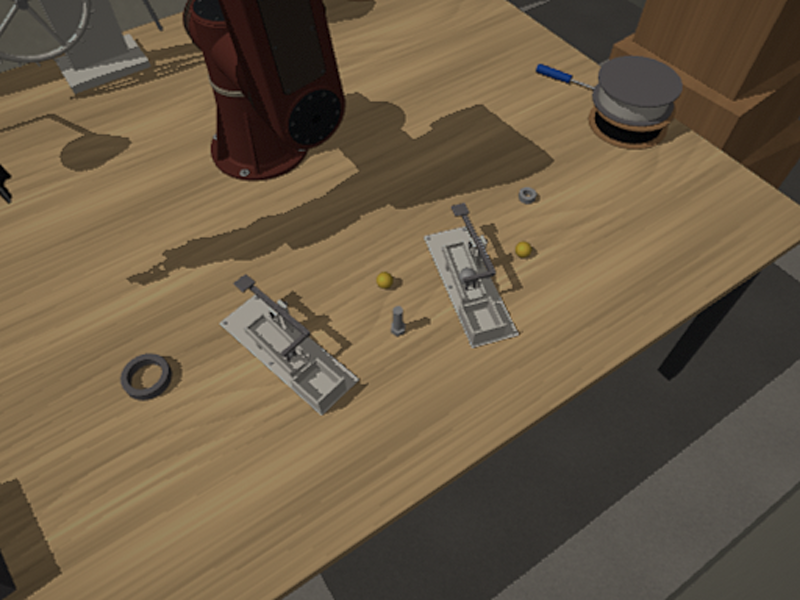

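View pics/side.png

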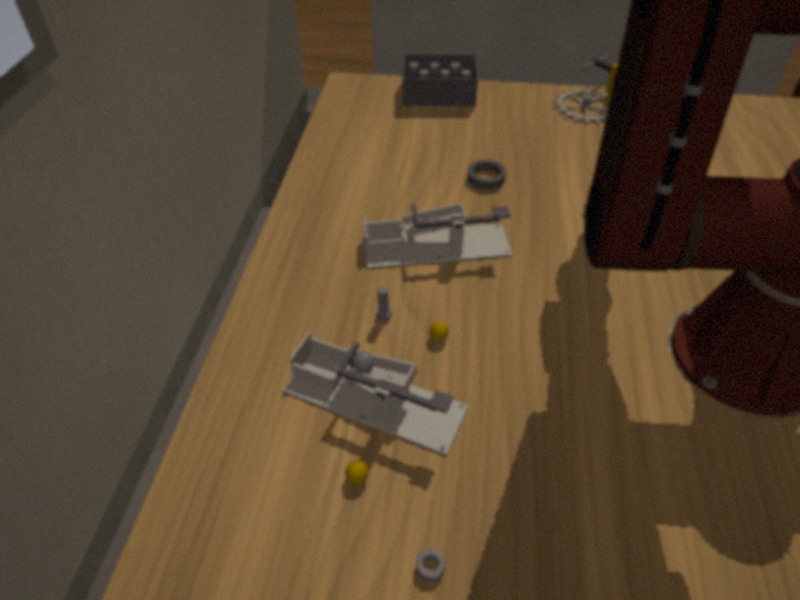

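The scene view shows two feeders. The right one has its chute at about (467,275) and a large grey ball. The left one has its chute at about (290,345) and no large ball visible. In the side view these are the near feeder (ball at 365,360) and the far one. The yellow balls at (385,280) and (523,250) are look-alikes and stay untouched. I'll confirm with an enlarged crop and triangulate the pad, ball and plate corners.

```bash
cat > h.py <<'E'
import numpy as np,cv2,pickle
def ray(c,u,v):
    p=cv2.undistortPoints(np.array([[[u,v]]],float),c["intrinsics"],None)[0,0]
    d=c["R"].T@np.array([*p,1]);return -c["R"].T@c["t"],d/np.linalg.norm(d)
def plane(c,u,v,z):
    o,d=ray(c,u,v);return o+d*(z-o[2])/d[2]
def tri(a,pa,b,pb):
    o1,d1=ray(a,*pa);o2,d2=ray(b,*pb)
    k=np.linalg.lstsq(np.c_[d1,-d2],o2-o1,rcond=None)[0]
    x,y=o1+k[0]*d1,o2+k[1]*d2;return (x+y)/2,np.linalg.norm(x-y)
E
python3 - <<'E'
from h import *
d=pickle.load(open("d.pkl","rb"));S,D=d["scene"],d["side"]
k=.64
P=lambda u,v:(u*k,v*k)
for n,a,b in(("pad",(460,210),(437,401)),("ball",(467,274),(365,361))):
    print(n,*tri(S,P(*a),D,P(*b)))
    print(plane(S,*P(*a),.097 if n=="pad" else .068),plane(D,*P(*b),.097 if n=="pad" else .068))
a=S["pixels"][125:265,125:340];b=D["pixels"][120:300,180:335]
a=cv2.resize(a,None,fx=2.3*.8,fy=2.3*.8,interpolation=cv2.INTER_CUBIC)
r=S["pixels"][125:225,260:340];l=S["pixels"][170:270,135:235];q=D["pixels"][205:295,180:300]
f=lambda i:cv2.resize(i,(400,300) if 0 else (int(i.shape[1]*300/i.shape[0]),300),interpolation=cv2.INTER_CUBIC)
q2=D["pixels"][125:175,225:335]
top=np.hstack([f(r),f(l)]);bot=np.hstack([f(q)])
W=800;m=np.zeros((600,W,3),np.uint8);m[:300,:top.shape[1]]=top;m[300:,:bot.shape[1]]=bot
g=cv2.resize(q2,(390,177));m[300:477,405:795]=g
cv2.imwrite("pics/crop.png",m)
E
```

```text
pad [0.52569624 0.22887269 0.09358666] 0.003735009521281546
[0.52612662 0.22621257 0.097     ] [0.527136   0.23244962 0.097     ]
ball [0.65232237 0.15051092 0.06892382] 0.001113136013197767
[0.65235663 0.15120516 0.068     ] [0.65203424 0.14945279 0.068     ]
```

View pics/crop.png

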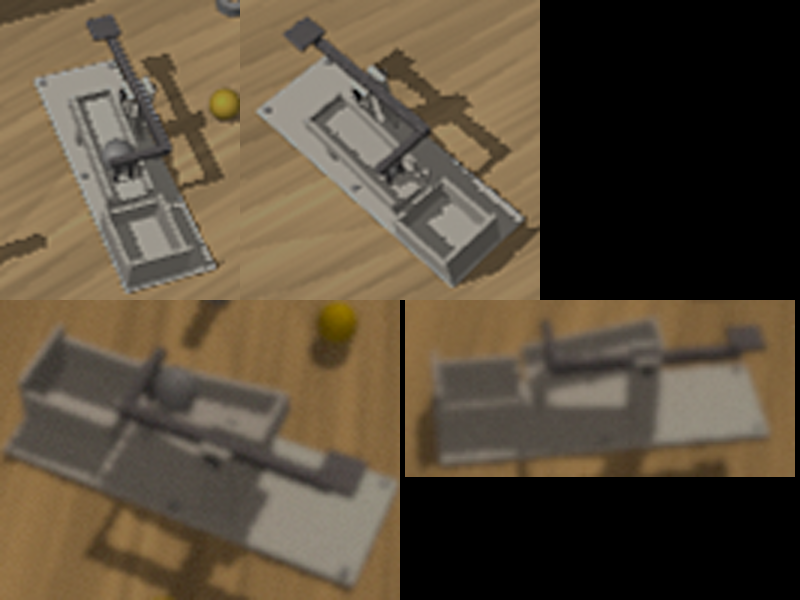

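Crop: the right feeder has the large steel ball (crop (117,152), scene full-size about (299,176)) behind the gate. The left one has only a tiny ball. So the right feeder (near one in the side view) is the big_feeder. Next I'll refine the pad position and yaw and plan the transfer.

Run:
```python
from h import *
from bench import arm
d=pickle.load(open("d.pkl","rb"));S,D=d["scene"],d["side"]
pad,e=tri(S,(294.7,134.4),D,(283.5,257.6));print("pad",pad,e)
# left plate edge scene, right plate (y+) edge side
a,b=plane(S,272.7,151.7,.006),plane(S,303.3,221.9,.006)
c=lambda x,y:plane(D,180+x/3.333,205+(y-300)/3.333,.006)
p,q=c(8,455),c(352,588)
for u,v in((a,b),(q,p)):
    w=v-u;print("edge",u,v,np.linalg.norm(w),np.degrees(np.arctan2(w[1],w[0])))
ball=np.array([.6523,.1505]);w=ball-pad[:2];print("ball-pad",np.linalg.norm(w),np.degrees(np.arctan2(w[1],w[0])))
```

```text
pad [0.5198734  0.23071416 0.09023908] 0.00404583807788557
edge [0.48566569 0.17130012 0.006     ] [0.76806731 0.08650921 0.006     ] 0.29485618513605755 -16.712352295726532
edge [0.50650668 0.26872043 0.006     ] [0.7857857  0.18603105 0.006     ] 0.29126328177524585 -16.493052284484786
ball-pad 0.15482608285742244 -31.204354838249216
```

Run:
```python
from h import *
from scipy.spatial.transform import Rotation as Ro
from bench import arm
s=arm.sense();p=s["position"];R=s["ee_rot"]
az0,az1=np.arctan2(p[1],p[0]),np.arctan2(.231,.523);r0,r1=np.hypot(*p[:2]),np.hypot(.231,.523)
y0=np.arctan2(R[1,0],R[0,0]);y1=np.radians(163.3);N=26
print(np.degrees([az0,az1,y0,y1]),(y1-y0)/N/.12)
P=[];
for i in range(N+1):
    t=i/N;a=az0+t*(az1-az0);r=r0+t*(r1-r0);y=y0+t*(y1-y0)
    P.append((r*np.cos(a),r*np.sin(a),y))
for i in range(N):
    dx,dy=P[i+1][0]-P[i][0],P[i+1][1]-P[i][1];y=P[i][2]
    print(i+1,round((np.cos(y)*dx+np.sin(y)*dy)/.04,2),round((np.sin(y)*dx-np.cos(y)*dy)/.04,2),np.round(P[i+1][:2],3))
```

```text
[-74.47810911  23.83021339  15.51553277 163.3       ] 0.8267069027260767
1 0.99 -0.06 [ 0.198 -0.565]
2 0.99 -0.03 [ 0.234 -0.55 ]
3 0.99 0.01 [ 0.27  -0.532]
4 0.98 0.04 [ 0.304 -0.512]
5 0.98 0.07 [ 0.336 -0.49 ]
6 0.97 0.1 [ 0.367 -0.466]
7 0.97 0.14 [ 0.396 -0.44 ]
8 0.96 0.17 [ 0.424 -0.412]
9 0.95 0.2 [ 0.449 -0.383]
10 0.95 0.23 [ 0.472 -0.352]
11 0.94 0.26 [ 0.494 -0.319]
12 0.92 0.29 [ 0.513 -0.285]
13 0.91 0.32 [ 0.529 -0.251]
14 0.9 0.35 [ 0.544 -0.215]
15 0.89 0.38 [ 0.556 -0.178]
16 0.87 0.41 [ 0.565 -0.141]
17 0.86 0.44 [ 0.572 -0.103]
18 0.84 0.46 [ 0.577 -0.065]
19 0.82 0.49 [ 0.579 -0.027]
20 0.8 0.52 [0.578 0.012]
21 0.79 0.54 [0.575 0.05 ]
22 0.77 0.57 [0.569 0.087]
23 0.74 0.59 [0.561 0.124]
24 0.72 0.61 [0.551 0.161]
25 0.7 0.63 [0.538 0.196]
26 0.68 0.66 [0.523 0.231]
```

Request:
{"fn": "jog_arm", "kwargs": {
  "motion": [
    [[0.99,-0.06,0,0,0,-0.83,0],[0.99,-0.03,0,0,0,-0.83,0],[0.99,0.01,0,0,0,-0.83,0],[0.98,0.04,0,0,0,-0.83,0],[0.98,0.07,0,0,0,-0.83,0]]
  ]
}}

```text
time: 0.6
position: [0.3376, -0.4893, 0.2498]
ee_rot: [[0.716, 0.698, -0.0], [0.698, -0.716, 0.001], [0.0, -0.001, -1.0]]
force: [0.2, -0.7, -0.6]
finger_gap: 0.0122
grasp_force: 0.0
```

Request:
{"fn": "jog_arm", "kwargs": {
  "motion": [
    [[0.97,0.1,0,0,0,-0.83,0],[0.97,0.14,0,0,0,-0.83,0],[0.96,0.17,0,0,0,-0.83,0],[0.95,0.2,0,0,0,-0.83,0],[0.95,0.23,0,0,0,-0.83,0]]
  ]
}}

```text
time: 1.1
position: [0.4733, -0.3503, 0.2498]
ee_rot: [[0.296, 0.955, -0.0], [0.955, -0.296, 0.0], [0.0, -0.001, -1.0]]
force: [0.5, -0.1, 0.1]
finger_gap: -0.0001
grasp_force: 0.0
```

Request:
{"fn": "jog_arm", "kwargs": {
  "motion": [
    [[0.94,0.26,0,0,0,-0.83,0],[0.92,0.29,0,0,0,-0.83,0],[0.91,0.32,0,0,0,-0.83,0],[0.9,0.35,0,0,0,-0.83,0],[0.89,0.38,0,0,0,-0.83,0]]
  ]
}}

```text
time: 1.6
position: [0.5553, -0.176, 0.2497]
ee_rot: [[-0.197, 0.98, -0.001], [0.98, 0.197, 0.0], [0.0, -0.001, -1.0]]
force: [-0.1, -1.4, 0.7]
finger_gap: 0.0002
grasp_force: 0.0
```

Request:
{"fn": "jog_arm", "kwargs": {
  "motion": [
    [[0.87,0.41,0,0,0,-0.83,0],[0.86,0.44,0,0,0,-0.83,0],[0.84,0.46,0,0,0,-0.83,0],[0.82,0.49,0,0,0,-0.83,0],[0.8,0.52,0,0,0,-0.83,0]]
  ]
}}

```text
time: 2.1
position: [0.5763, 0.0138, 0.2498]
ee_rot: [[-0.641, 0.767, -0.001], [0.767, 0.641, 0.0], [0.001, -0.0, -1.0]]
force: [1.1, -0.1, -0.5]
finger_gap: -0.0002
grasp_force: 0.0
```

Request:
{"fn": "jog_arm", "kwargs": {
  "motion": [
    [[0.79,0.54,0,0,0,-0.83,0],[0.77,0.57,0,0,0,-0.83,0],[0.74,0.59,0,0,0,-0.83,0],[0.72,0.61,0,0,0,-0.83,0],[0.7,0.63,0,0,0,-0.83,0]]
  ]
}}

```text
time: 2.6
position: [0.5343, 0.198, 0.2498]
ee_rot: [[-0.93, 0.368, -0.001], [0.368, 0.93, -0.0], [0.001, -0.0, -1.0]]
force: [0.0, 0.1, 0.3]
finger_gap: 0.0005
grasp_force: 0.0
```

Request:
{"fn": "jog_arm", "kwargs": {
  "motion": [
    [[0.68,0.66,0,0,0,-0.83,0],[0,0,0,0,0,0,0],[0,0,0,0,0,0,0]]
  ]
}}

```text
time: 2.9
position: [0.5191, 0.2318, 0.25]
ee_rot: [[-0.961, 0.276, -0.0], [0.276, 0.961, -0.0], [0.0, -0.001, -1.0]]
force: [0.2, -0.5, 0.7]
finger_gap: -0.0002
grasp_force: 0.0
```

Run:
```python
from h import *
from bench import arm,vision
s=arm.sense();w=vision.read_camera("wrist");c=vision.read_camera("side")
T=np.eye(4);T[:3,:3]=s["ee_rot"];T[:3,3]=s["position"];M=np.linalg.inv(T@w["hand_eye"])
w["R"],w["t"]=M[:3,:3],M[:3,3];pickle.dump(w,open("w.pkl","wb"))
print(s["position"],s["ee_rot"].round(3).tolist(),s["q"],w["intrinsics"].round(1).tolist(),w["hand_eye"].round(3).tolist())
im=w["pixels"].copy()
X=np.array([.523,.231,.097]);x=w["intrinsics"]@(w["R"]@X+w["t"]);print(x[:2]/x[2])
cv2.imwrite("pics/w1.png",cv2.resize(im,(800,600)))
```

```text
[0.5191049  0.23184071 0.24996318] [[-0.961, 0.276, -0.0], [0.276, 0.961, -0.0], [0.0, -0.001, -1.0]] [ 1.08992771e+01  4.78599135e-01 -1.37822999e-01  8.94099180e+01
 -1.92228299e-02  2.69451213e+01] [[307.2, 0.0, 256.9], [0.0, 307.2, 188.1], [0.0, 0.0, 1.0]] [[0.001, -0.959, -0.283, 0.073], [1.0, 0.001, 0.0, 0.001], [-0.0, -0.283, 0.959, -0.123], [0.0, 0.0, 0.0, 1.0]]
[256.31222694 183.62970179]
```

View pics/w1.png

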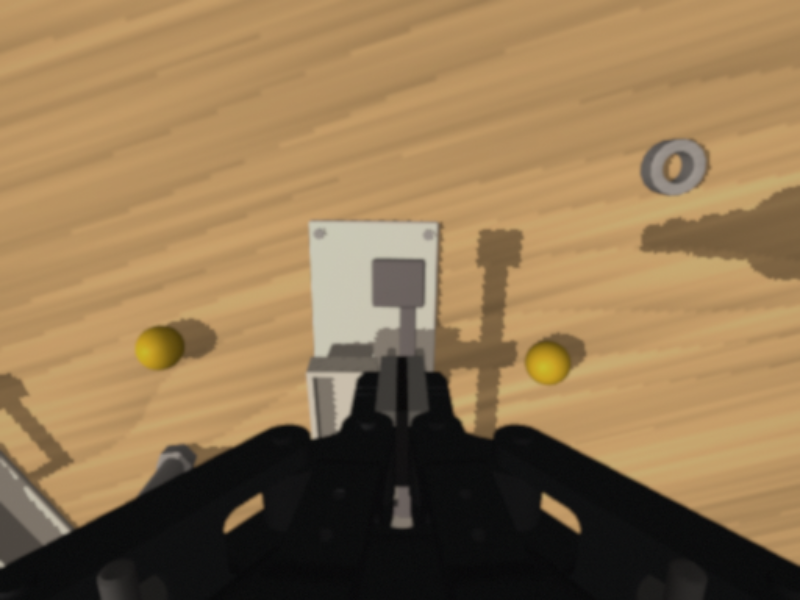

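The wrist view shows the big feeder's pad at (399,283) of 800x600, so the TCP is within 2 mm of its centre, slightly to the outer side. I'm going down now.

Request:
{"fn": "jog_arm", "kwargs": {
  "motion": [
    [[0,0,1,0,0,0,0],[0,0,1,0,0,0,0],[0,0,0.9,0,0,0,0],[0,0,0,0,0,0,0]]
  ]
}}

```text
time: 3.4
position: [0.5168, 0.2294, 0.1288]
ee_rot: [[-0.96, 0.28, -0.008], [0.28, 0.96, -0.002], [0.008, -0.004, -1.0]]
force: [-0.9, -0.5, -0.9]
finger_gap: -0.0001
grasp_force: 0.0
```

Request:
{"fn": "jog_arm", "kwargs": {
  "motion": [
    [[0,0,0.25,0,0,0,0],[0,0,0.25,0,0,0,0],[0,0,0.25,0,0,0,0],[0,0,0,0,0,0,0]]
  ]
}}

```text
time: 3.8
position: [0.5197, 0.2311, 0.1039]
ee_rot: [[-0.961, 0.278, 0.0], [0.278, 0.961, -0.0], [-0.0, -0.0, -1.0]]
force: [1.4, 0.3, 1.3]
finger_gap: -0.0001
grasp_force: 0.6
```

Request:
{"fn": "jog_arm", "kwargs": {
  "motion": [
    [[0,0,0.25,0,0,0,0],[0,0,0.2,0,0,0,0],[0,0,0,0,0,0,0]]
  ]
}}

```text
time: 4.1
position: [0.5193, 0.2312, 0.0853]
ee_rot: [[-0.961, 0.278, -0.001], [0.278, 0.961, -0.0], [0.001, -0.0, -1.0]]
force: [-1.0, 0.6, 3.7]
finger_gap: -0.0
grasp_force: 1.8
```

Request:
{"fn": "jog_arm", "kwargs": {
  "motion": [
    [[0,0,0.12,0,0,0,0],[0,0,0.07,0,0,0,0],[0,0,0,0,0,0,0],[0,0,0,0,0,0,0]]
  ]
}}

```text
time: 4.5
position: [0.5195, 0.2313, 0.0788]
ee_rot: [[-0.961, 0.277, -0.0], [0.277, 0.961, 0.0], [0.0, 0.0, -1.0]]
force: [-0.9, -0.6, 5.1]
finger_gap: 0.0001
grasp_force: 2.0
```

Run:
```python
from h import *
from bench import arm,vision
s=arm.sense();print(s["position"],s["force"])
a=vision.read_camera("scene")["pixels"][110:230,220:350];b=vision.read_camera("side")["pixels"][195:295,180:310]
f=lambda i:cv2.resize(i,(400,400*i.shape[0]//i.shape[1]),interpolation=cv2.INTER_CUBIC)
m=np.zeros((400,800,3),np.uint8);a=f(a);b=f(b);m[:a.shape[0],:400]=a;m[:b.shape[0],400:]=b
cv2.imwrite("pics/p1.png",m)
```

```text
[0.51950595 0.23127    0.07876087] [-0.87201336 -0.59741817  5.1079515 ]
```

View pics/p1.png

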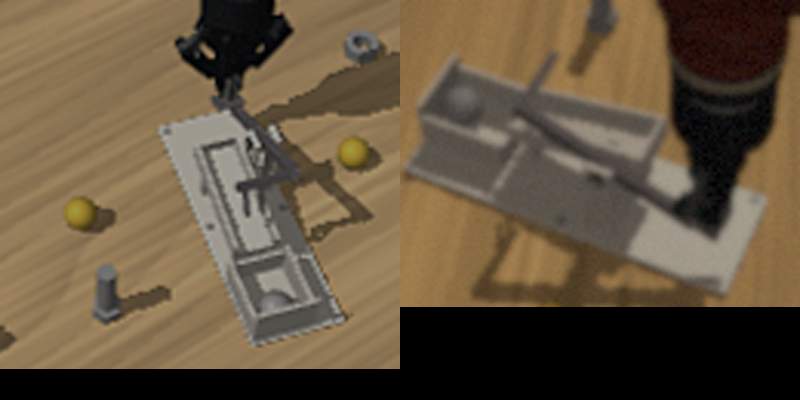

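The ball is already in the cup (left crop (275,300), right crop (462,105)) and the gate is up. I'll let the lever rise gently and then retract.

Request:
{"fn": "jog_arm", "kwargs": {
  "motion": [
    [[0,0,-0.25,0,0,0,0],[0,0,-0.25,0,0,0,0],[0,0,-0.25,0,0,0,0],[0,0,-0.25,0,0,0,0],[0,0,-0.25,0,0,0,0]]
  ]
}}

```text
time: 5.1
position: [0.5199, 0.2311, 0.1298]
ee_rot: [[-0.961, 0.278, 0.001], [0.278, 0.961, -0.0], [-0.001, 0.0, -1.0]]
force: [0.3, 0.6, 0.5]
finger_gap: 0.0002
grasp_force: 0.0
```

Request:
{"fn": "jog_arm", "kwargs": {
  "motion": [
    [[0,0,-0.5,0,0,0,0],[0,0,-1,0,0,0,0],[0,0,-1,0,0,0,0],[0,0,-0.5,0,0,0,0],[0,0,0,0,0,0,0]]
  ]
}}

```text
time: 5.6
position: [0.5211, 0.2314, 0.253]
ee_rot: [[-0.961, 0.278, 0.006], [0.278, 0.961, 0.001], [-0.006, 0.003, -1.0]]
force: [0.5, -0.3, -0.4]
finger_gap: 0.0003
grasp_force: 0.0
```

Request:
{"fn": "jog_arm", "kwargs": {
  "motion": [
    [[0,0,0,0,0,0,0],[0,0,0,0,0,0,0],[0,0,0,0,0,0,0],[0,0,0,0,0,0,0],[0,0,0,0,0,0,0]]
  ]
}}

```text
time: 6.1
position: [0.5193, 0.2312, 0.2481]
ee_rot: [[-0.961, 0.277, -0.001], [0.277, 0.961, -0.0], [0.001, -0.001, -1.0]]
force: [-0.5, 0.2, 0.7]
finger_gap: -0.0001
grasp_force: 0.0
```

Run:
```python
from h import *
from bench import arm,vision
a=vision.read_camera("scene")["pixels"][110:270,130:350];b=vision.read_camera("side")["pixels"][120:295,180:340]
f=lambda i:cv2.resize(i,(400,400*i.shape[0]//i.shape[1]),interpolation=cv2.INTER_CUBIC)
m=np.zeros((450,800,3),np.uint8);a=f(a);b=f(b);m[:a.shape[0],:400]=a;m[:b.shape[0],400:]=b
cv2.imwrite("pics/p2.png",m)
```

```text
(no output)
```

View pics/p2.png

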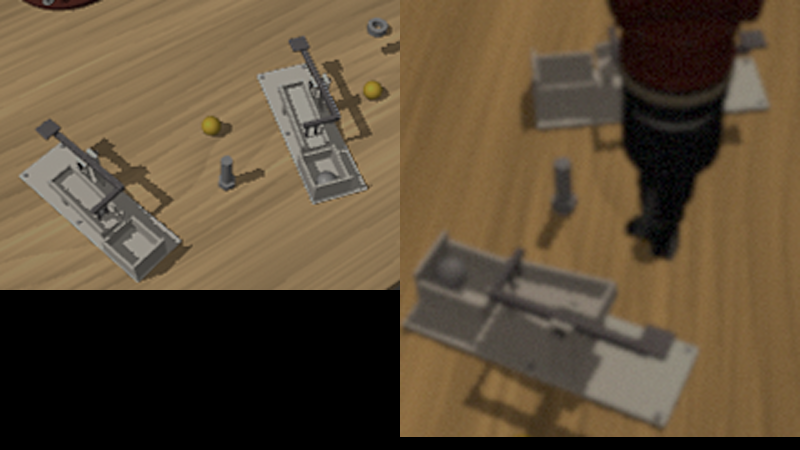

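The ball is in the cup (left crop (325,178), right crop (450,268)). The lever is back at rest with its pad up at (299,43), the other feeder and the bolt haven't moved, and the arm is clear.

```bash
python3 -c "
from bench import finish_job
print(finish_job())"
```

```text
the job is handed in; nothing more can be done
None
```

The larger ball is in the big feeder's catch cup, its lever is back up at rest, and the job was handed in after about 6 s on the robot's clock; the arm touched only the finger pad.

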